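Ring for a colleague and hold out a fresh tray

TASK

First press the plunger of the desk bell right down to its stop to call a colleague. Then peel the top steel tray off its clinging nested stack by its upright finger grip: lift that end first, with the opposite edge still resting in the stack until the tray has clearly tilted (about 10 degrees), because pulling it straight up drags the next tray along; the next tray must stay in its place, and the glassware, bottles and spatula around must not be disturbed. Finish still holding the tray, level and still, centred over the white tile and about a hand's breadth (roughly 100 mm) above it, for the colleague to take.

Things in the scene. Friction and masses are not known exactly. Their poses are not given: they have to be found in the camera images.
- bell (a joint): plunger of the desk bell, m: 0 up, 0.008 fully down on its stop; a spring pushes it up, about 1.5 N at the start and 3.5 N at the stop
- bell_top (a point): centre of the top face of the bell's plunger, a flat round steel head 20 mm across, 66 mm above the bench when up. The bell is a steel dome 86 mm across on a black foot, fixed to the bench; the plunger moves straight down
- tray_grip (a point): middle of the top tray's finger grip: upright grey plate at one corner of its rim, 66 mm along -x and 34 mm along +y from the tray's middle (near left). 10 mm thick along the tray's x (pinch it so, from above), 28 mm wide along y, standing 37 mm above the rim's top; this point is 18 mm above the rim's top, 84 mm above the bench at the start. Axes as the tray's
- tray_mid (a point): middle (half-way up) of the loose top tray: open steel tray of 120 g, rim 150 mm along its x, 104 mm along its y, 26 mm deep, z up when level; 53 mm above the bench at the start, rim lying on the next tray's rim. It clings at six sprung points on its long sides, 45 mm before, at and 45 mm behind its middle; each lets go after about 4 mm of rise there
- tray_far (a point): middle of the top tray's far rim edge, rim's underside, 75 mm along the tray's +x and 9 mm above the tray's middle: the edge opposite to the grip's end, about which the tray tilts (axis along its y) when peeled. Tilted by 0.25 rad about it the tray is free of the stack; the six cling points then let go in turn instead of together
- next_tray (a joint): rise of the next tray of the stack, m: 0 in its place; it slides up in the rack's guides, with about 7 N of friction and weight, if the top tray is pulled straight up. The rack is fixed to the bench (foot 190 by 140 mm, under the stack); its guides end below the top tray's rim
- tile_top (a point): centre of the upper face of the white ceramic hand-over tile lying fixed on the bench, 140 mm square, 8 mm thick
- beaker: glass beaker, 72 mm across, 95 mm high, origin under its centre; leave it where it stands
- dropper: white dropper bottle with a black cap, 44 mm across, 100 mm high, origin under its centre; leave it where it stands
- flask: glass conical flask, 72 mm across, 96 mm high, origin under its centre; leave it where it stands
- weighing_bottle: small glass weighing bottle, 36 mm across, 40 mm high, origin under its centre; leave it where it stands
- dropper2: second dropper bottle like the first, 44 mm across, 100 mm high, farther to the right, origin under its centre; leave it where it stands
- dish: small white porcelain dish, 70 mm across, 20 mm high, left of the stack, origin under its centre; leave it where it stands
- spatula: spatula with a wooden handle, 170 mm long, lying on the left of the bench; leave it where it lies
There are look-alikes about, which are no part of the job. Leave any brown look-alike of the part that bears bell alone.

How it is judged:
By the outcome, as a careful person would: the job done as asked, in the order asked, and still so for the second after the job is handed in, while the arm keeps its last pose, push and grip.
It also fails if it takes over 54 s, if anything falls off the work surface, if the arm or the gripper's body presses on something with over 40 N, if the wrist force passes 120 N, or if a joint passes its speed limit or range.

ROBOT

A 6-joint arm with a two-finger parallel gripper is mounted at the origin on the work surface. World frame = base frame: x ahead of the robot, y to its left, z up, the work surface at z = 0. Lengths are in m, angles in rad, forces in N, time in s.
With the tool pointing down it reaches from about 0.35 to 0.975 m from the base axis. Payload 4.9 kg.
Tool frame: the origin (TCP) lies midway between the tips of the shut fingers; the grasp point (between the pads) lies 19 mm behind it; z points along the fingers, y is the line along which they close (so a half turn about z gives the same grasp; the last joint's range is limited). The gripper opens to 85 mm and grips with 20 to 120 N. Pads are 22 mm wide; open, the fingers measure 114 mm over their backs; the gripper's body (76 mm by 85 mm) begins 54 mm behind the grasp point. The pads swing forward as they close: fully open they stand 13 mm farther back than shut.
Start: joints at [-1.282, 0.053, 1.613, -0, 1.476, -0.119], TCP at [0.248, -0.574, 0.231] pointing down, gripper open.
Joint ranges: [-3.01, 3.01], [-1.01, 2.22], [0.06, 2.58], [-1.02, 4.17], [0.09, 2.62], [-3.14, 3.14]. Speed limits (rad/s): [2.57, 2.57, 3.14, 3.14, 3.14, 3.14].

INTERFACE

Orientations are given as a rotation vector (axis times angle).
In Python, from station import ctrl, optics, job gives the robot as it stands.
- The arm moves only by the shell command python3 -m jog 'ROWS' [OPENING] [FORCE]. ROWS is JSON, a list of rows, each a list of 2 entries, a list of its own where there are three numbers: the shift along the tool's x, y, z in m, then the turn, a rotation vector about the tool's x, y, z in rad. A call has 1 to 5 rows; each row is the pose to reach, as a shift and turn from the pose commanded when the call began, along the tool's axes at that moment; what a row does not reach only later rows make up. A row lasts 1/10 s, in which the tool goes at most 50 mm and 8.59 degrees, less where a joint would pass 70% of its speed; a pose out of reach is approached as far as the arm can. A call with a gripper value outside its range is refused whole. OPENING is the opening, from 0 (shut) to 1 (fully open), set as the call begins (- or left out, the last holds). The fingers move at their own pace and stop on an object; FORCE is the grip in N (left out, the last holds). Time passes only in rows, so rows that repeat a pose let the fingers close. It gives the time, the measured TCP pose, the force, the opening and the grip force at its end, in the units of the state.
- ctrl.get_obs(): the state, without advancing time (a new reading comes with each control period).
- optics.get_image(name): name is "scene" or "top" or "wrist"; returns a dict with "image" (480x640x3 uint8, blue, green, red), "fx", "fy", "cx", "cy" (pixels), "D" ([k1, k2, p1, p2, k3] as OpenCV has them; the pictures are not rectified), "rvec" (rotation vector, rad) and "tvec" (3), from world to camera coordinates, as OpenCV has them; the wrist camera has in their place "mount" (4x4, takes a point from camera to tool coordinates, whose origin is the TCP and whose axes are the flange's). Camera axes: x right, y down, z forward; pixel columns grow to the right and rows downward; lengths in m; the calibration is good to about 2 mm. A picture is of the moment at which its call begins: read the wrist's pose just before it. There is no depth.
- job.finish_job(): hands the job in; it is judged then, once.
The state is a dict: "t": time; "q": joint angles; "dq": joint speeds; "effort": joint torques, N m; "tool_pos": TCP position; "tool_rot": TCP orientation; "contact_force": force on the tool from outside, world axes, zero at the start; "wrist_torque": the same for the moment, N m; "opening": finger opening in m; "grip_force": force on a finger pad.
Only numpy, scipy, OpenCV 4.12 (cv2) and the standard library are available. Lean on these libraries where they do the work, as an engineer would, in place of code of your own. Each camera call takes 0.05 s, during which the arm holds its last target. There are 200 camera calls.

## Working session

There is one attempt and no reset: what is moved stays moved. The work goes in short steps, Python scripts to look and compute and a shell command to move; the robot and the scene stay as the last step left them, time stands still between calls to the robot, and variables do not carry over. Pictures are saved under pics/ and viewed, at most 10 in all, crops included, and the job is handed in when it is done.

```bash
mkdir -p pics; ls
python3 - <<'E'
from station import ctrl, optics
import cv2, numpy as np, pickle
o=ctrl.get_obs(); print(o)
for n in("scene","top"):
    d=optics.get_image(n); cv2.imwrite(f"pics/{n}0.png",d["image"]); pickle.dump(d,open(f"{n}0.pkl","wb"))
    print(n,{k:v for k,v in d.items() if k!="image"})
E
```

```text
pics
{'t': 0.0, 'q': array([-1.28200376e+00,  5.33766608e-02,  1.61424986e+00, -9.41529335e-08,
        1.47598367e+00, -1.18971000e-01]), 'dq': array([-1.15095697e-04,  7.38401417e-04,  1.80445079e-04, -2.98537154e-04,
       -9.78389561e-04,  5.08489676e-05]), 'effort': array([ 2.06335259e-03, -3.93681479e+01, -3.70173812e+01, -1.27292139e-05,
        7.01893194e-03,  2.03464850e-06]), 'tool_pos': array([ 0.24769328, -0.57316997,  0.23007709]), 'tool_rot': array([-3.07455536e+00, -6.35678264e-01,  2.68746239e-04]), 'contact_force': array([-0.71860423,  0.74430696, -0.86655118]), 'wrist_torque': array([-0.0231763 , -0.0102905 , -0.02402545]), 'grip_force': 0.0, 'opening': 0.08545022436181045}
scene {'fx': 541.5556814818806, 'fy': 541.5556814818806, 'cx': 327.3250944612428, 'cy': 243.28638681042722, 'D': array([0.030107, 0.      , 0.      , 0.      , 0.      ]), 'rvec': array([ 0.65890344,  2.50448934, -1.31220383]), 'tvec': array([ 0.49953805, -0.07903062,  1.50126994])}
top {'fx': 450.4194134971263, 'fy': 450.4194134971263, 'cx': 315.6786145693265, 'cy': 236.04861817317146, 'D': array([-0.11423867,  0.        ,  0.        ,  0.        ,  0.        ]), 'rvec': array([ 2.16612014, -2.12945188,  0.19253916]), 'tvec': array([-0.05453186,  0.55046025,  1.01348859])}
```

View pics/scene0.png

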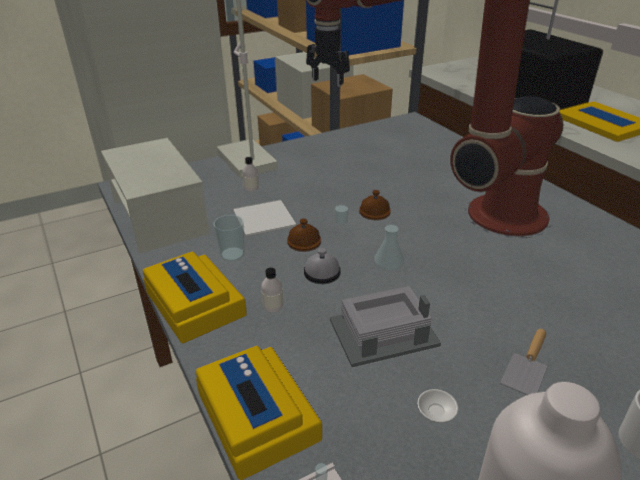

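View pics/top0.png

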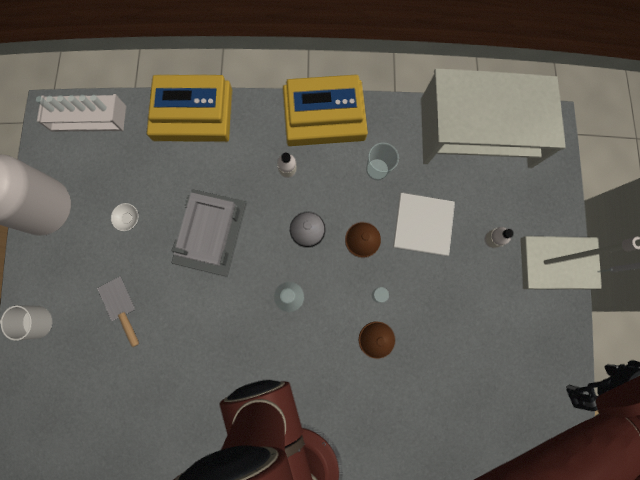

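Scene: steel bell at scene (322,265), top (308,229). Look-alikes are the brown bells at top (363,239) and (377,340), scene (304,235) and (375,205). The tray stack is at top (208,232) with its grip near (185,245), scene (424,306). The tile is at top (425,223). I choose the steel bell and will check it in a close crop.

```bash
cat > h.py <<'E'
import cv2, numpy as np
from scipy.spatial.transform import Rotation as R
def ray(d,uv):
    K=np.array([[d["fx"],0,d["cx"]],[0,d["fy"],d["cy"]],[0,0,1]])
    n=cv2.undistortPoints(np.array([[uv]],float),K,d["D"])[0,0]
    M=cv2.Rodrigues(d["rvec"])[0]
    return -M.T@d["tvec"], M.T@np.array([n[0],n[1],1])
def plane(d,uv,z):
    c,v=ray(d,uv); return c+v*(z-c[2])/v[2]
def tri(rays):
    A=np.zeros((3,3));b=np.zeros(3)
    for c,v in rays:
        v=v/np.linalg.norm(v);P=np.eye(3)-np.outer(v,v);A+=P;b+=P@c
    return np.linalg.solve(A,b)
def wristd(d,o):
    T=np.eye(4);T[:3,:3]=R.from_rotvec(o["tool_rot"]).as_matrix();T[:3,3]=o["tool_pos"]
    C=np.linalg.inv(T@d["mount"]); d=dict(d)
    d["rvec"]=cv2.Rodrigues(C[:3,:3])[0].ravel();d["tvec"]=C[:3,3];return d
E
python3 - <<'E'
import cv2,numpy as np
t=cv2.imread("pics/top0.png");s=cv2.imread("pics/scene0.png")
a=cv2.resize(t[175:285,160:340],None,fx=4.4,fy=2.7*4.4/4.4,interpolation=3) if 0 else cv2.resize(t[180:280,165:335],None,fx=3,fy=3,interpolation=cv2.INTER_CUBIC)
b=cv2.resize(s[240:365,290:450],None,fx=2.4,fy=2.4,interpolation=cv2.INTER_CUBIC)
c=np.zeros((600,800,3),np.uint8);c[:300,:510]=a;c[300:600,:384]=b
c[300:600,400:760]=cv2.resize(s[190:290,270:390],None,fx=3,fy=3,interpolation=cv2.INTER_CUBIC)
cv2.imwrite("pics/crop1.png",c)
E
```

```text
(no output)
```

View pics/crop1.png

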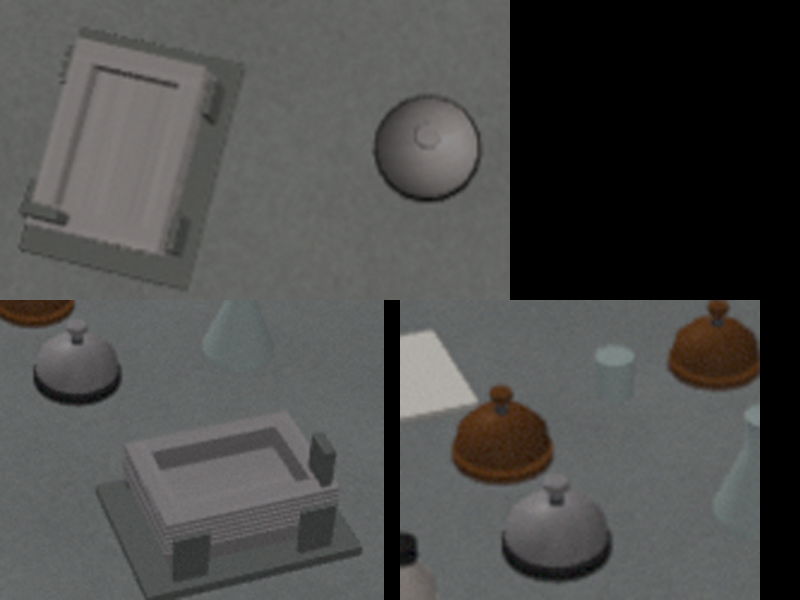

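The crop shows the plain steel bell with its head at top (307,224), scene (322,250). The tray's grip plate is at top (180,250), scene (424,306). Neither is brown.

Run:
```python
import pickle
from h import *
t=pickle.load(open("top0.pkl","rb"));s=pickle.load(open("scene0.pkl","rb"))
np.set_printoptions(precision=4,suppress=True)
print("bell",plane(t,(307.3,224.3),.066),plane(s,(322,250.3),.066),tri([ray(t,(307.3,224.3)),ray(s,(322,250.3))]))
c=[plane(t,p,.066)[:2] for p in [(191.7,192.7),(236,202.3),(218.3,265.7),(174.3,255)]]
print("corners",c,"mid",np.mean(c,0))
m=np.mean(c,0);ax=(c[0]+c[1]-c[2]-c[3])/2;ay=(c[0]+c[3]-c[1]-c[2])/2
print(np.linalg.norm(ax),np.linalg.norm(ay));yaw=np.arctan2(ax[1],ax[0]);yaw2=np.arctan2(-ay[0],ay[1]);print("yaw",yaw,yaw2)
y=(yaw+yaw2)/2
Rz=R.from_euler('z',y).as_matrix()[:2,:2]
print("grip pred",m+Rz@[-.066,.034])
print("grip",plane(t,(180,250),.103),plane(s,(424.2,305.8),.084))
g=t["image"].astype(int);mask=((g.min(2)>170)).astype(np.uint8)
n,l,st,ce=cv2.connectedComponentsWithStats(mask)
for i in range(1,n):
    if st[i,4]>300:print(st[i],ce[i])
k=l[223,425]
cn=cv2.findContours((l==k).astype(np.uint8),0,2)[0][0];r=cv2.minAreaRect(cn);print(r,[plane(t,p,.008) for p in cv2.boxPoints(r)],plane(t,r[0],.008))
for n,p in dict(flask=(289,296),wb=(381,295),brown=(363,239),dropper=(288,172),beaker=(378,168),dropper2=(495,240)).items(): print(n,plane(t,p,.03)[:2])
from station import ctrl
o=ctrl.get_obs();print(R.from_rotvec(o["tool_rot"]).as_matrix())
```

```text
bell [ 0.5749 -0.0249  0.066 ] [ 0.5754 -0.0227  0.066 ] [ 0.5748 -0.0247  0.0647]
corners [array([0.6453, 0.2476]), array([0.6239, 0.1421]), array([0.4753, 0.1761]), array([0.4977, 0.2792])] mid [0.5605 0.2112]
0.15174016083167152 0.10658419617990232
yaw -0.21793655108117577 -0.20700113766442735
grip pred [0.5032 0.2584]
grip [0.505 0.256 0.103] [0.5044 0.2615 0.084 ]
[ 395  193   59   61 2819] [424.1823 223.5573]
((424.77301025390625, 223.43785095214844), (55.52267837524414, 53.02727508544922), 8.972626686096191) [array([ 0.5378, -0.2353,  0.008 ]), array([ 0.67 , -0.258,  0.008]), array([ 0.6513, -0.3973,  0.008 ]), array([ 0.5187, -0.3716,  0.008 ])] [ 0.5938 -0.3149  0.008 ]
flask [0.4108 0.0147]
wb [ 0.4163 -0.201 ]
brown [ 0.5486 -0.1585]
dropper [0.7106 0.0246]
beaker [ 0.726  -0.1961]
dropper2 [ 0.5521 -0.4839]
[[ 0.918   0.3966 -0.0005]
 [ 0.3966 -0.918   0.0018]
 [ 0.0002 -0.0019 -1.    ]]
```

```bash
python3 -m jog '[[[0.03,-0.022,0],[0,0,0]],[[0.065,-0.047,0],[0,0,0]],[[0.1,-0.072,0],[0,0,0]],[[0.135,-0.0975,0],[0,0,0]],[[0.17,-0.123,0],[0,0,0]]]' 0 40
python3 -m jog '[[[0.035,-0.025,0],[0,0,0]],[[0.07,-0.05,0],[0,0,0]],[[0.105,-0.076,0],[0,0,0]],[[0.14,-0.101,0],[0,0,0]],[[0.175,-0.127,0],[0,0,0]]]'
python3 -m jog '[[[0.035,-0.025,0.02],[0,0,0]],[[0.07,-0.05,0.04],[0,0,0]],[[0.105,-0.076,0.06],[0,0,0]],[[0.14,-0.101,0.075],[0,0,0]],[[0.155,-0.113,0.09],[0,0,0]]]'
python3 - <<'E'
from h import *
from station import ctrl,optics
ctrl.get_obs();o=ctrl.get_obs();d=optics.get_image("wrist")
print(o["t"],o["tool_pos"],R.from_rotvec(o["tool_rot"]).as_matrix(),o["contact_force"],o["opening"])
w=wristd(d,o);p,_=cv2.projectPoints(np.array([[.5748,-.0247,.066],[.561,.211,.066],o["tool_pos"]]),w["rvec"],w["tvec"],np.array([[d["fx"],0,d["cx"]],[0,d["fy"],d["cy"]],[0,0,1]]),d["D"]);print(p)
cv2.imwrite("pics/w1.png",d["image"])
E
```

```text
t: 0.6
tool_pos: [0.3555, -0.3916, 0.2307]
tool_rot: [-3.076, -0.635, 0.0]
contact_force: [2.3, -0.8, 0.5]
opening: 0.012
grip_force: 0.0
t: 1.1
tool_pos: [0.4658, -0.2056, 0.2309]
tool_rot: [-3.076, -0.636, 0.0]
contact_force: [0.8, -0.1, -0.1]
opening: -0.0001
grip_force: 0.0
t: 1.6
tool_pos: [0.5635, -0.0392, 0.14]
tool_rot: [-3.075, -0.64, 0.001]
contact_force: [-0.3, -0.3, 0.7]
opening: 0.0001
grip_force: 0.0
1.6 [ 0.56353996 -0.03915212  0.13996039] [[ 9.16832568e-01  3.99271169e-01 -7.58987265e-04]
 [ 3.99271764e-01 -9.16832132e-01  9.48693856e-04]
 [-3.17077807e-04 -1.17283561e-03 -9.99999262e-01]] [-0.27392717 -0.32537939  0.6761058 ] 0.00012637729986758278
[[[300.67112624 222.79673549]]

 [[-67.82556713  94.5686181 ]]

 [[314.30104397 308.22554722]]]
```

View pics/w1.png

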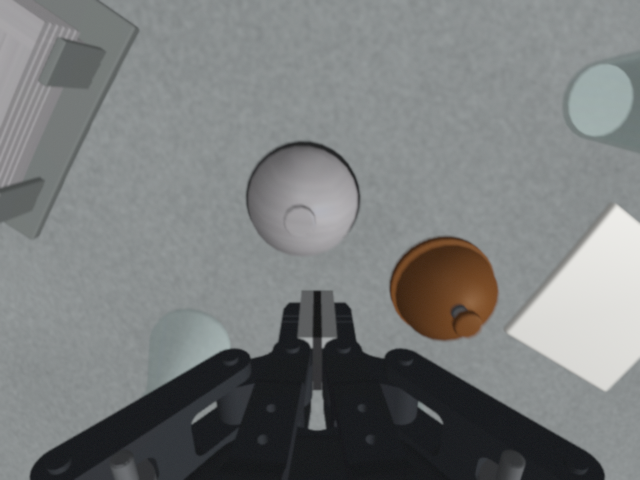

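The steel bell's head is at (300,221), within 2 px of the prediction, with the brown bell well to the right. Pressing now.

```bash
python3 -m jog '[[[0.0165,-0.0088,0.03],[0,0,0]],[[0.0165,-0.0088,0.055],[0,0,0]],[[0.0165,-0.0088,0.07],[0,0,0]],[[0.0165,-0.0088,0.076],[0,0,0]],[[0.0165,-0.0088,0.08],[0,0,0]]]'
python3 -m jog '[[[0,0,0.002],[0,0,0]],[[0,0,0.003],[0,0,0]],[[0,0,0.003],[0,0,0]]]'
```

```text
t: 2.15
tool_pos: [0.5743, -0.028, 0.0615]
tool_rot: [-3.076, -0.635, 0.001]
contact_force: [-1.5, -0.8, 2.6]
opening: 0.0001
grip_force: 1.3
t: 2.45
tool_pos: [0.5752, -0.0281, 0.0594]
tool_rot: [3.075, 0.636, 0.002]
contact_force: [-2.0, -0.7, 3.1]
opening: -0.0001
grip_force: 1.5
```

```bash
python3 -m jog '[[[0,0,0.001],[0,0,0]],[[0,0,0.002],[0,0,0]],[[0,0,0.003],[0,0,0]],[[0,0,0.003],[0,0,0]]]'
```

```text
t: 2.85
tool_pos: [0.5753, -0.0281, 0.0579]
tool_rot: [3.075, 0.636, 0.001]
contact_force: [-8.2, -1.3, 15.4]
opening: -0.0
grip_force: 6.9
```

Bell on its stop (15 N). Now up and over to the tray, turning to its axes.

```bash
python3 -m jog '[[[0,0,-0.03],[0,0,0]],[[0,0,-0.07],[0,0,0]],[[0,0,-0.1],[0,0,0]],[[0.002,-0.03,-0.12],[0,0,0]]]' 0.6 40
python3 -m jog '[[[0.003,-0.044,0],[0,0,-0.14]],[[0.007,-0.088,0],[0,0,-0.28]],[[0.01,-0.132,0],[0,0,-0.42]],[[0.014,-0.176,0],[0,0,-0.56]],[[0.0175,-0.22,0],[0,0,-0.7]]]'
python3 -m jog '[[[0,0,0],[0,0,-0.125]],[[0,0,0],[0,0,-0.248]],[[0,0,0],[0,0,-0.248]]]'
python3 - <<'E'
from h import *
from station import ctrl,optics
o=ctrl.get_obs();d=optics.get_image("wrist")
print(o["t"],o["tool_pos"],R.from_rotvec(o["tool_rot"]).as_matrix(),o["contact_force"],o["opening"])
import pickle;pickle.dump((o,d),open("w2.pkl","wb"))
cv2.imwrite("pics/w2.png",d["image"])
E
```

```text
t: 3.25
tool_pos: [0.5667, -0.001, 0.1786]
tool_rot: [3.075, 0.63, 0.009]
contact_force: [0.4, 1.7, 0.4]
opening: 0.0516
grip_force: 0.0
t: 3.75
tool_pos: [0.4928, 0.2114, 0.1753]
tool_rot: [2.667, 1.66, 0.003]
contact_force: [1.5, 0.3, 0.1]
opening: 0.0512
grip_force: 0.0
t: 4.05
tool_pos: [0.4932, 0.2103, 0.1751]
tool_rot: [-2.446, -1.971, -0.001]
contact_force: [0.2, -0.2, -0.2]
opening: 0.0513
grip_force: 0.0
4.05 [0.49319809 0.21033546 0.17510249] [[ 2.12564810e-01  9.77146804e-01  5.70298831e-04]
 [ 9.77146777e-01 -2.12565099e-01  5.05070225e-04]
 [ 6.14753384e-04  4.49905508e-04 -9.99999710e-01]] [ 0.23837733 -0.24002213 -0.18410606] 0.05128142851681691
```

View pics/w2.png

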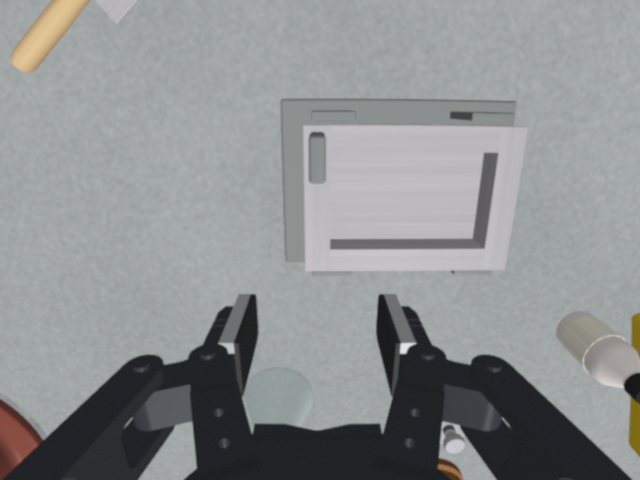

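The view shows the tray aligned with the tool. The grip plate is at about (317,158), rim corners at (305,125), (526,128), (506,270) and (306,271).

Run:
```python
from h import *
import pickle
np.set_printoptions(precision=4,suppress=True)
o,d=pickle.load(open("w2.pkl","rb"));w=wristd(d,o)
c=[plane(w,p,.066)[:2] for p in [(305,125),(526,128),(506,270),(306,271)]];print(c,np.mean(c,0))
K=np.array([[d["fx"],0,d["cx"]],[0,d["fy"],d["cy"]],[0,0,1]])
M=R.from_rotvec(o["tool_rot"]).as_matrix();tx=M[:2,0];ty=M[:2,1]
for z in(.066,.103):
    g=np.array([.504,.258]);P=[np.r_[g+a*tx+b*ty,z] for a,b in((.014,-.005),(.014,.005),(-.014,.005),(-.014,-.005))]
    print(z,cv2.projectPoints(np.array(P),w["rvec"],w["tvec"],K,d["D"])[0][:,0])
print(-cv2.Rodrigues(w["rvec"])[0].T@w["tvec"])
i=d["image"][120:195,295:340].min(2);print(i[::5,::3])
```

```text
[array([0.5015, 0.2816]), array([0.646 , 0.2498]), array([0.6266, 0.1477]), array([0.479 , 0.1796])] [0.5633 0.2146]
0.066 [[308.8757 138.1972]
 [324.0101 138.1952]
 [323.7761 180.0947]
 [309.1357 180.0979]]
0.103 [[307.609  143.3788]
 [325.2786 143.3762]
 [324.9554 191.8493]
 [307.9626 191.8535]]
[0.5111 0.2908 0.3179]
[[140 140 140 140 139 139 136 136 137 136 135 137 136 136 136]
 [140 140 141 163 165 165 164 163 164 164 166 167 169 169 169]
 [140 140 140 185 189 187 180 180 183 183 186 185 189 190 190]
 [139 140 141 184 188 103  83  82  83  84 168 185 186 186 186]
 [139 140 141 183 182 121 136 138 139 138 143 185 184 185 185]
 [140 140 140 182 183 121 137 137 139 138 142 185 186 186 186]
 [140 140 140 182 183 120 136 138 138 139 144 185 184 184 184]
 [140 140 140 181 183 121 136 138 139 138 144 185 186 185 185]
 [140 140 141 180 184 122 137 138 139 139 143 185 184 184 184]
 [139 139 140 179 184 120 136 138 141 139 145 184 188 188 189]
 [140 141 140 178 183 121 137 139 140 140 145 184 185 184 184]
 [140 140 140 177 184 121 137 139 141 140 147 186 187 187 186]
 [139 140 140 177 185 123 137 139 141 141 158 186 184 185 184]
 [140 141 140 176 189 189 184 183 185 185 186 185 189 189 190]
 [140 140 140 175 189 188 185 184 185 187 186 185 188 188 188]]
```

Grip refined to (0.506,0.262), matching three measurements. Going over it and down to TCP z about 0.072.

```bash
python3 -m jog '[[[0.03,0.001,0.01],[0,0,0]],[[0.053,0.0016,0.025],[0,0,0]],[[0.053,0.0016,0.055],[0,0,0]],[[0.053,0.0016,0.085],[0,0,0]],[[0.053,0.0016,0.103],[0,0,0]]]'
python3 -m jog '[[[0,0,0],[0,0,0]],[[0,0,0],[0,0,0]],[[0,0,0],[0,0,0]],[[0,0,0],[0,0,0]],[[0,0,0],[0,0,0]]]' 0 60
```

```text
t: 4.6
tool_pos: [0.5051, 0.2605, 0.0694]
tool_rot: [-2.449, -1.966, 0.004]
contact_force: [-0.2, -0.2, 0.1]
opening: 0.0516
grip_force: 0.0
t: 5.1
tool_pos: [0.507, 0.2614, 0.0737]
tool_rot: [2.447, 1.969, 0.003]
contact_force: [-0.4, 0.5, 1.8]
opening: 0.0092
grip_force: 60.9
```

```bash
python3 -m jog '[[[0,0,0],[0,0,0]],[[0,0.0004,-0.0035],[0.025,0,0]],[[0,0.00075,-0.007],[0.05,0,0]],[[0,0.0013,-0.0105],[0.075,0,0]],[[0,0.0019,-0.014],[0.1,0,0]]]' 0 90
python3 - <<'E'
from station import ctrl,optics
import cv2,numpy as np
a=optics.get_image("scene")["image"];b=optics.get_image("top")["image"]
c=np.hstack([cv2.resize(a[240:370,310:460],(450,390),interpolation=2),cv2.resize(b[170:290,150:265],(345,360),interpolation=2).copy() if 0 else cv2.resize(b[170:300,150:265],(345,390),interpolation=2)])
cv2.imwrite("pics/peel1.png",c)
E
```

```text
t: 5.6
tool_pos: [0.5083, 0.2609, 0.0871]
tool_rot: [-2.384, -1.919, 0.097]
contact_force: [-1.2, 1.0, 0.7]
opening: 0.0084
grip_force: 89.0
```

View pics/peel1.png

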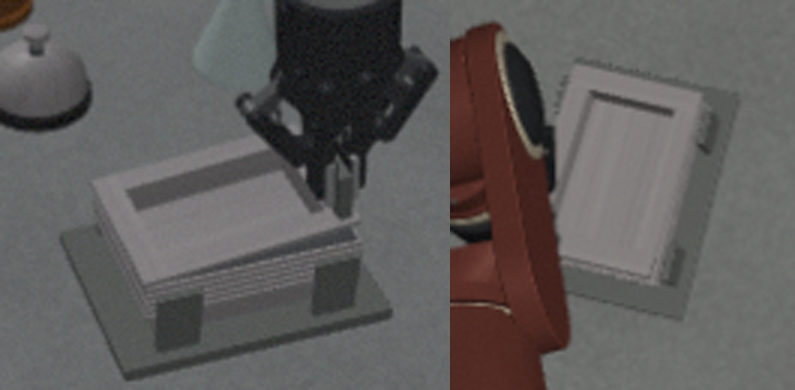

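The picture shows only the top tray tilting, near end up (gap at left picture (345,232)), and the next tray still in its place. Continuing about the far edge.

```bash
python3 -m jog '[[[0,0.0006,-0.0056],[0.04,0,0]],[[0,0.0014,-0.0112],[0.08,0,0]],[[0,0.0024,-0.0168],[0.12,0,0]],[[0,0.0036,-0.0223],[0.16,0,0]],[[0,0.0051,-0.0278],[0.2,0,0]]]'
python3 -m jog '[[[0,0,0],[0,0,0]]]'
python3 - <<'E'
from station import ctrl,optics
from h import *
o=ctrl.get_obs();print(R.from_rotvec(o["tool_rot"]).as_matrix())
a=optics.get_image("scene")["image"]
cv2.imwrite("pics/peel2.png",cv2.resize(a[210:370,310:480],None,fx=3.5,fy=3.5,interpolation=2))
E
```

```text
t: 6.2
tool_pos: [0.5161, 0.2588, 0.1135]
tool_rot: [-2.254, -1.815, 0.275]
contact_force: [1.0, 1.0, -0.2]
opening: 0.0082
grip_force: 88.8
t: 6.3
tool_pos: [0.5169, 0.2587, 0.1135]
tool_rot: [-2.256, -1.815, 0.273]
contact_force: [1.3, 0.7, -1.9]
opening: 0.0084
grip_force: 88.7
[[ 2.14364323e-01  9.33356815e-01 -2.87911431e-01]
 [ 9.76753729e-01 -2.04750204e-01  6.34783880e-02]
 [ 2.98061774e-04 -2.94826065e-01 -9.55550889e-01]]
```

View pics/peel2.png

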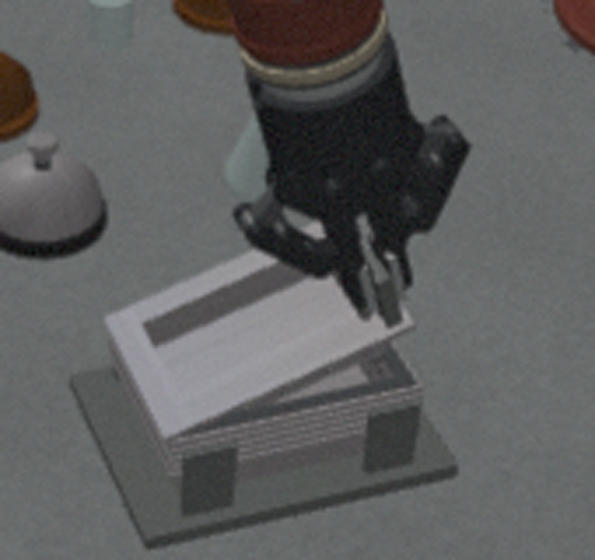

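Tilted 17°, only the top tray; the next tray stays nested at lower right. Lifting straight up (world) with the tilt kept.

```bash
python3 -m jog '[[[0,-0.0035,-0.0115],[0,0,0]],[[0,-0.0088,-0.0287],[0,0,0]],[[0,-0.0206,-0.0669],[0,0,0]],[[0,-0.0324,-0.105],[0,0,0]],[[0,-0.0425,-0.138],[0,0,0]]]'
python3 -m jog '[[[0,0,0],[-0.06,0,0]],[[0,0,0],[-0.12,0,0]],[[0,0,0],[-0.18,0,0]],[[0,0,0],[-0.24,0,0]],[[0,0,0],[-0.3,0,0]]]'
python3 -m jog '[[[0,0,0],[0,0,0]]]'
python3 - <<'E'
from station import ctrl,optics
from h import *
o=ctrl.get_obs();print(R.from_rotvec(o["tool_rot"]).as_matrix())
a=optics.get_image("scene")["image"]
cv2.imwrite("pics/lift.png",cv2.resize(a[150:370,310:510],None,fx=2.5,fy=2.5,interpolation=2))
E
```

```text
t: 6.85
tool_pos: [0.5156, 0.259, 0.2617]
tool_rot: [-2.256, -1.817, 0.272]
contact_force: [1.0, -0.1, -0.7]
opening: 0.0086
grip_force: 88.7
t: 7.35
tool_pos: [0.5155, 0.2589, 0.2598]
tool_rot: [2.445, 1.968, 0.004]
contact_force: [0.3, -0.3, -1.8]
opening: 0.0083
grip_force: 88.6
t: 7.45
tool_pos: [0.5145, 0.2594, 0.2598]
tool_rot: [2.445, 1.971, 0.003]
contact_force: [0.9, 0.2, -0.3]
opening: 0.0084
grip_force: 88.7
[[ 2.12153473e-01  9.77234703e-01  1.79990182e-03]
 [ 9.77235935e-01 -2.12154739e-01  5.42039820e-04]
 [ 9.11557823e-04  1.64393311e-03 -9.99998233e-01]]
```

View pics/lift.png

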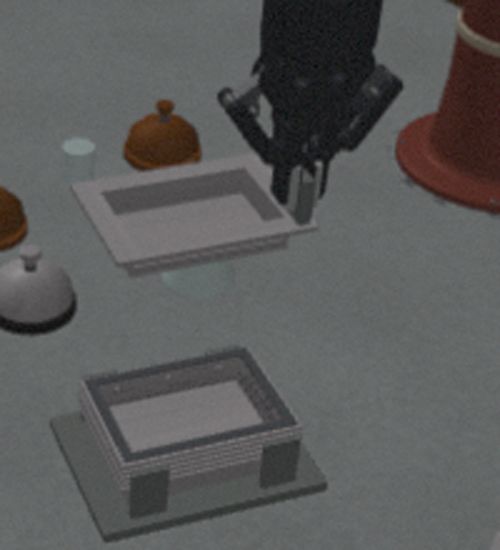

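Tray lifted clear and roughly level, the next tray in place. Carrying to the tile.

```bash
python3 -m jog '[[[-0.02,0.005,0],[0,0,0]],[[-0.05,0.013,0],[0,0,0]],[[-0.085,0.0225,0],[0,0,0]],[[-0.12,0.032,0],[0,0,0]],[[-0.155,0.041,0],[0,0,0]]]'
python3 -m jog '[[[-0.035,0.009,0],[0,0,0]],[[-0.07,0.018,0],[0,0,0]],[[-0.105,0.028,0],[0,0,0]],[[-0.14,0.037,0],[0,0,0]],[[-0.175,0.046,0],[0,0,0]]]'
python3 -m jog '[[[-0.035,0.009,0],[0,0,0]],[[-0.07,0.019,0.02],[0,0,0]],[[-0.105,0.028,0.04],[0,0,0]],[[-0.14,0.037,0.06],[0,0,0]],[[-0.16,0.043,0.075],[0,0,0]]]'
python3 -m jog '[[[-0.01,0.002,0.01],[0,0,0]],[[-0.02,0.004,0.03],[0,0,0]],[[-0.02,0.004,0.046],[0,0,0]],[[-0.02,0.004,0.05],[0,0,0]],[[-0.02,0.004,0.05],[0,0,0]]]'
python3 - <<'E'
from station import ctrl,optics
from h import *
import pickle
o=ctrl.get_obs();D={n:optics.get_image(n) for n in("scene","top","wrist")};D["o"]=o;pickle.dump(D,open("end.pkl","wb"))
a=cv2.resize(D["scene"]["image"][110:290,190:390],(400,360),interpolation=2)
b=cv2.resize(D["top"]["image"][150:290,340:480],(360,360),interpolation=2)
cv2.imwrite("pics/end.png",np.hstack([a,b]))
E
```

```text
t: 8.0
tool_pos: [0.5228, 0.0973, 0.2585]
tool_rot: [-2.447, -1.97, 0.001]
contact_force: [-0.1, -0.4, -1.5]
opening: 0.0079
grip_force: 88.6
t: 8.5
tool_pos: [0.5303, -0.0838, 0.2585]
tool_rot: [-2.447, -1.969, 0.0]
contact_force: [0.6, 0.3, -1.3]
opening: 0.0085
grip_force: 88.6
t: 9.0
tool_pos: [0.5375, -0.2501, 0.1818]
tool_rot: [-2.448, -1.966, 0.001]
contact_force: [0.2, 0.6, -0.5]
opening: 0.0085
grip_force: 88.6
t: 9.5
tool_pos: [0.5376, -0.2667, 0.132]
tool_rot: [-2.445, -1.97, 0.001]
contact_force: [1.0, 0.1, -1.0]
opening: 0.0083
grip_force: 88.6
```

View pics/end.png

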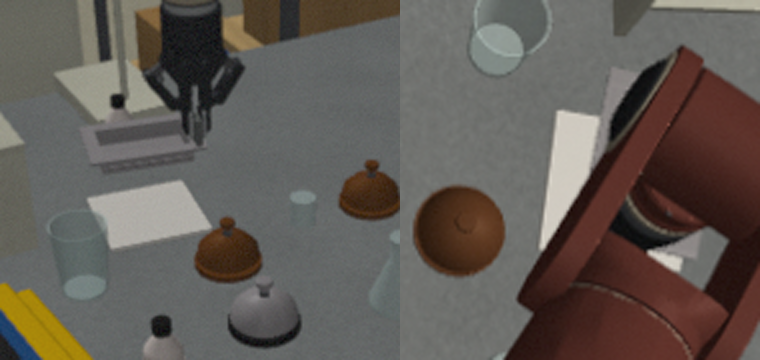

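The tray is held over the tile (left picture: tray at (145,145), tile at (150,213)). Checking centring and level from the wrist view.

Run:
```python
import pickle
from h import *
D=pickle.load(open("end.pkl","rb"));np.set_printoptions(precision=4,suppress=True)
s=D["scene"]
c=[plane(s,p,.008)[:2] for p in [(234,207.5),(282.5,201),(296,225),(244,234.5)]];print(c,np.mean(c,0))
print([plane(s,(190+x/2,110+y/2),.124)[:2] for x,y in[(80,126),(90,163),(207,149)]])
cv2.imwrite("pics/wend.png",D["wrist"]["image"])
```

```text
[array([ 0.65  , -0.3954]), array([ 0.5163, -0.3616]), array([ 0.5398, -0.2297]), array([ 0.6777, -0.2551])] [ 0.596  -0.3105]
[array([ 0.6554, -0.3797]), array([ 0.681 , -0.2795]), array([ 0.5373, -0.2407])]
```

View pics/wend.png

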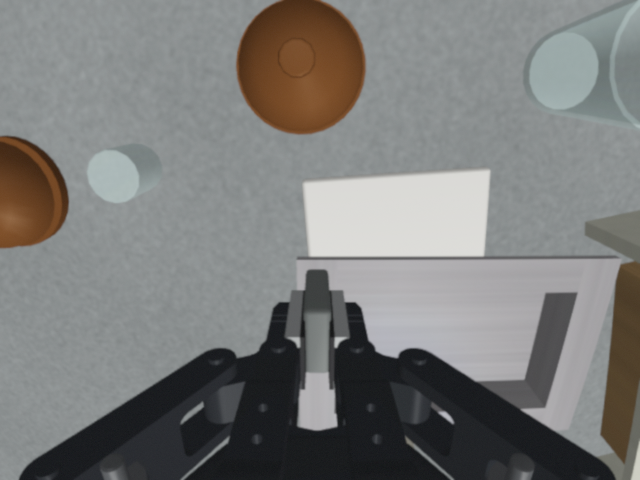

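The wrist view shows tray rim corners at (297,257), (618,258) and (570,430), and the tile's left edge from (304,183) to (490,170).

Run:
```python
import pickle
from h import *
D=pickle.load(open("end.pkl","rb"));np.set_printoptions(precision=4,suppress=True)
o=D["o"];w=wristd(D["wrist"],o);print(o["tool_pos"],R.from_rotvec(o["tool_rot"]).as_matrix()[2])
z=o["tool_pos"][2]-.0737+.066
a,b,c=[plane(w,p,z)[:2] for p in[(297,257),(618,258),(570,430)]]
print("tray",a,b,c,np.linalg.norm(a-b),np.linalg.norm(b-c),"mid",(a+c)/2)
p,q=[plane(w,p,.008)[:2] for p in[(304,183),(490,170)]];u=(q-p)/np.linalg.norm(q-p)
print("tile",p,q,np.linalg.norm(p-q),(p+q)/2+.07*np.array([u[1],-u[0]]))
s=D["scene"]
# seen tray corners height check: intersect scene rays with wrist rays
for uv,xy in[((618,258),(90,163)),((297,257),(207,149))]:
    print(tri([ray(w,uv),ray(s,(190+xy[0]/2,110+xy[1]/2))]))
```

```text
[ 0.5376 -0.2667  0.132 ] [ 0.0011 -0.0019 -1.    ]
tray [ 0.534  -0.2453] [ 0.6778 -0.2777] [ 0.6587 -0.3804] 0.14745970295952615 0.10452412427057658 mid [ 0.5963 -0.3129]
tile [ 0.5353 -0.2355] [ 0.6697 -0.2544] 0.13573726766228664 [ 0.5928 -0.3143]
[ 0.6802 -0.2797  0.1228]
[ 0.5337 -0.2473  0.1199]
```

Centred to about 2 mm and level. Raising 4 mm, settling, and handing in.

```bash
python3 -m jog '[[[-0.0,-0.001,-0.002],[0,0,0]],[[0,-0.001,-0.004],[0,0,0]],[[0,-0.001,-0.004],[0,0,0]],[[0,-0.001,-0.004],[0,0,0]],[[0,-0.001,-0.004],[0,0,0]]]'
python3 -m jog '[[[0,0,0],[0,0,0]],[[0,0,0],[0,0,0]],[[0,0,0],[0,0,0]],[[0,0,0],[0,0,0]],[[0,0,0],[0,0,0]]]'
python3 -c "
from station import job
print(job.finish_job())"
```

```text
t: 10.15
tool_pos: [0.537, -0.2677, 0.1369]
tool_rot: [2.447, 1.97, -0.0]
contact_force: [0.9, -0.1, -1.7]
opening: 0.0083
grip_force: 88.6
t: 10.65
tool_pos: [0.537, -0.2677, 0.1368]
tool_rot: [-2.447, -1.97, 0.0]
contact_force: [-0.1, 0.3, -0.6]
opening: 0.0087
grip_force: 88.6
the job is handed in; nothing more can be done
None
```

The job is handed in at about 10.7 s: the bell was pressed to its stop, and the top tray was peeled off with about 17° of tilt while the next tray stayed in place. It is now held level within about 2 mm of the tile's centre, with its underside about 95 mm above the tile.

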